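Gauge the bearing housings and set the tight one aside

ROBOT

A 6-joint arm with a two-finger parallel gripper is mounted at the origin on the work surface. World frame = base frame: x ahead of the robot, y to its left, z up, the work surface at z = 0. Lengths are in mm, angles in degrees, forces in N, time in s.
With the tool pointing down it reaches from about 300 to 850 mm from the base axis. Payload 4.2 kg.
Tool frame: the origin (TCP) lies at the very end of the fingers, on their centre line; the grasp point (between the pads) lies env.pinch_z behind it (env.pinch_z is the distance from the TCP to the grasp point, in mm); z points along the fingers, y is the line along which they close (so a half turn about z gives the same grasp; the last joint's range is limited). The gripper opens to 91 mm and grips with 3 to 60 N. Pads are 32 mm wide; open, the fingers measure 118 mm over their backs; the gripper's body (76 mm by 178 mm) begins 60 mm behind the grasp point.
Start: joints at [-74.026, 18.312, 89.639, -0, 72.044, -1.146], TCP at [169.268, -549.538, 213.976] pointing down, gripper open.
Joint ranges: [-177.97, 177.97], [-48.28, 115.42], [12.27, 149.76], [-77.06, 257.06], [2.81, 150.46], [-146.56, 146.56]. Speed limits (degrees/s): [147.25, 147.25, 180, 180, 180, 180].

INTERFACE

Orientations are given as [roll, pitch, yaw] about the fixed x, y, z axes, in that order (R = Rz(yaw) Ry(pitch) Rx(roll)).
In Python, from workcell import state, vision, job_done, env gives the robot as it stands.
- The arm moves only by the tool servo_tool, never from a script. Its argument "rows" is a list of rows, each a list of 5 numbers: the shift along the tool's x, y, z scaled (see below), then the turn about the tool's z scaled (see below), then the opening, from 0 (shut) to 1 (fully open). A call has 1 to 20 rows; each row is the pose to reach, as a shift and turn from the pose commanded when the call began, along the tool's axes at that moment; what a row does not reach only later rows make up. The controller multiplies each number of a shift by 200 mm and each number of a turn by 90 degrees. A row lasts 1/12 s, in which the tool goes at most 41.7 mm and 7.16 degrees, less where a joint would pass 70% of its speed; a pose out of reach is approached as far as the arm can. A call with a number of a shift or a turn outside -1 to 1 is refused whole. A call with a gripper value outside its range is refused whole. The fingers move at their own pace and stop on an object; "force" is the grip in N (left out, the last holds). Time passes only in rows, so rows that repeat a pose let the fingers close. It gives the time, the measured TCP pose, the force, the opening and the grip force at its end, in the units of the state.
- state(): the state, without advancing time (a new reading comes with each control period).
- vision.grab_frame(name): name is "scene" or "top" or "wrist"; returns the picture (384x512x3 uint8, red, green, blue); there is no depth.
- vision.camera_info(name): a dict with "vertical_fov" (degrees; the focal length in pixels is half the picture's height over the tangent of half this angle, whatever the lens; pixels are square), "cx", "cy" (the principal point, pixels), "distortion" ([k1, k2, p1, p2, k3] as OpenCV has them; the pictures are not rectified), "T" (4x4, takes a point from camera to world coordinates). Camera axes: x right, y up, looking along -z (the intrinsics and any distortion apply to the point x, -y, -z); pixel columns grow to the right and rows downward; lengths in mm; the calibration is good to about 2 mm. A picture is of the moment at which its call begins: read the wrist's pose just before it. camera_info takes no time and is no camera call; for the wrist camera it gives the pose at the moment of the call.
- job_done(): hands the job in; it is judged then, once.
The state is a dict: "time_s": time; "qpos": joint angles; "qvel": joint speeds; "effort": joint torques, N m; "ee_pos": TCP position; "ee_rot": TCP orientation; "force": force on the tool from outside, world axes, zero at the start; "torque": the same for the moment, N m; "gripper_width": finger opening in mm; "gripper_force": force on a finger pad.
Only numpy, scipy, OpenCV 4.12 (cv2) and the standard library are available. Lean on these libraries where they do the work, as an engineer would, in place of code of your own. Each camera call takes 0.05 s, during which the arm holds its last target. There are 200 camera calls.

TASK

Gauge the bores of the three bearing housings on the plate with the plug gauge: push it right through each one it passes, collar down on the housing, so that the tell-tale pin underneath is pushed down. One bore is too tight and stops the gauge: slide that housing, without lifting it off the plate, straight back, wholly over the line, into the reject strip by the fence, and leave the two good ones upright in their places. Put the gauge back in its stand and leave the oil bottle and the spare collar alone.

Things in the scene. Friction and masses are not known exactly. Their poses are not given: they have to be found in the camera images.
- plate: Fixed aluminium gauging plate; flat top 60 mm above the bench, x -90..100, y -250..150 mm. Origin at bench level; x points away from the robot, y left, z up. Steel fence 30 mm high along the far edge, inner face at x = 85 mm. A dark line at x = -2 mm parts the gauging row (near) from the reject strip (line to fence).
- mouth_a (a point): Centre of the bore mouth, on top of the left housing: loose steel bearing housing, 0.3 to 0.55 kg, 36 mm high; foot 56 x 56 x 8 mm (point x, y along its sides), round boss 44 mm. Upright bore 16 mm across, right through, no bevel. All three look alike; in exactly one (any) it narrows to 8 mm, 18 mm below the mouth, and the gauge stops there on steel. z up.
- mouth_b (a point): Centre of the bore mouth, on top of the middle housing: loose steel bearing housing, 0.3 to 0.55 kg, 36 mm high; foot 56 x 56 x 8 mm (point x, y along its sides), round boss 44 mm. Upright bore 16 mm across, right through, no bevel. All three look alike; in exactly one (any) it narrows to 8 mm, 18 mm below the mouth, and the gauge stops there on steel. z up.
- mouth_c (a point): Centre of the bore mouth, on top of the right housing: loose steel bearing housing, 0.3 to 0.55 kg, 36 mm high; foot 56 x 56 x 8 mm (point x, y along its sides), round boss 44 mm. Upright bore 16 mm across, right through, no bevel. All three look alike; in exactly one (any) it narrows to 8 mm, 18 mm below the mouth, and the gauge stops there on steel. z up.
- station_a (a point): Point on the plate's top where the left housing stands (plate frame x -50 mm, y +100 mm; the housing starts within about 2 mm of it), centre of a 22 mm square hole in the plate.
- station_b (a point): Point on the plate's top where the middle housing stands (plate frame x -50 mm, y +0 mm; the housing starts within about 2 mm of it), centre of a 22 mm square hole in the plate.
- station_c (a point): Point on the plate's top where the right housing stands (plate frame x -50 mm, y -100 mm; the housing starts within about 2 mm of it), centre of a 22 mm square hole in the plate.
- telltale_a (a joint): Tell-tale pin, 14 mm across, upright in the hole of the left station: 0 = up (its top 2 mm below the plate's top, as at the start), growing as it is pushed down, up to 0.020 m. It slides stiffly (about 3 N) and stays where it is pushed; a gauge pushed through the housing with its collar down on the mouth leaves it at about 0.018.
- telltale_b (a joint): Tell-tale pin, 14 mm across, upright in the hole of the middle station: 0 = up (its top 2 mm below the plate's top, as at the start), growing as it is pushed down, up to 0.020 m. It slides stiffly (about 3 N) and stays where it is pushed; a gauge pushed through the housing with its collar down on the mouth leaves it at about 0.018.
- telltale_c (a joint): Tell-tale pin, 14 mm across, upright in the hole of the right station: 0 = up (its top 2 mm below the plate's top, as at the start), growing as it is pushed down, up to 0.020 m. It slides stiffly (about 3 N) and stays where it is pushed; a gauge pushed through the housing with its collar down on the mouth leaves it at about 0.018.
- gauge_grip (a point): Centre of the plug gauge's handle; z up, x, y square to its flats. 0.15 kg: square handle 22 x 22 x 60 mm, below it a collar 30 mm across, 6 mm thick, then the steel pin 14 mm across, 56 mm long, 2 mm bevel at the tip. Tip 92 mm, collar underside 36 mm below this point. Starts upright in the stand, collar on its top.
- gauge_tip (a point): Tip of the gauge pin, on its axis; z points up along the gauge.
- stand_hole (a point): Centre of the mouth of the gauge stand's hole: fixed wooden block 70 x 70 mm, 62 mm high, upright square hole 21 mm wide right through. This point is 62 mm above the bench, in the block's top.
- oil: White oil bottle, 40 mm across, 100 mm high, standing on the right end of the plate: a bystander. Origin at the centre of its underside.
- spare_ring: Steel collar lying on the bench beyond the work, 44 mm across and 20 mm high: a bystander. Origin at the centre of its underside.
Things that resemble listed ones, but are neither listed nor needed, are in the scene too. What is shaped like the part that bears gauge_grip but green or purple is not meant. Leave any pink look-alike of the part that bears mouth_b alone.

How it is judged (in metres and radians):
At the end, for the whole second after the job is handed in: Two tell-tale pins are down over 12 mm, their housings upright within 18 mm of their stations; the third pin is up (under 6 mm), its housing flat on the plate, plate-frame x 20 to 75 mm, y -170 to 150 mm; the gauge stands in its stand, tip over 48 mm deep, within 8 mm of the axis (((x of mouth_a in the frame of plate between 0.02 and 0.075 m and y of mouth_a in the frame of plate between -0.17 and 0.15 m and value of joint telltale_a below 0.006 m and value of joint each of telltale_b, telltale_c above 0.012 m and horizontal distance between mouth_b and station_b below 0.018 m and horizontal distance between mouth_c and station_c below 0.018 m) or (x of mouth_b in the frame of plate between 0.02 and 0.075 m and y of mouth_b in the frame of plate between -0.17 and 0.15 m and value of joint telltale_b below 0.006 m and value of joint each of telltale_a, telltale_c above 0.012 m and horizontal distance between mouth_a and station_a below 0.018 m and horizontal distance between mouth_c and station_c below 0.018 m) or (x of mouth_c in the frame of plate between 0.02 and 0.075 m and y of mouth_c in the frame of plate between -0.17 and 0.15 m and value of joint telltale_c below 0.006 m and value of joint each of telltale_a, telltale_b above 0.012 m and horizontal distance between mouth_a and station_a below 0.018 m and horizontal distance between mouth_b and station_b below 0.018 m)) and height (world z) of mouth_a between 0.091 and 0.101 m and height (world z) of mouth_b between 0.091 and 0.101 m and height (world z) of mouth_c between 0.091 and 0.101 m and angle between each of mouth_a, mouth_b, mouth_c's own z axis and vertical below 0.1 rad and horizontal distance between gauge_tip and stand_hole below 0.008 m and z of gauge_tip in the frame of stand_hole below -0.048 m and angle between gauge_tip's own z axis and vertical below 0.12 rad); the robot touches nothing.
It fails at once if a housing is lifted more than about 20 mm off the plate (height (world z) of any of mouth_a, mouth_b, mouth_c above 0.116 m).
It fails at once if a housing is tipped by more than 0.5 rad (angle between any of mouth_a, mouth_b, mouth_c's own z axis and vertical above 0.5 rad).
It fails at once if the oil bottle or the spare collar is shifted by more than 30 mm or tipped over (distance of any of oil, spare_ring from where it was at the start of the episode above 0.03 m or angle between oil's own z axis and vertical above 0.5 rad).
It also fails if it takes over 67 s, if anything falls off the work surface, if the arm or the gripper's body presses on something with over 40 N, if the wrist force passes 120 N, or if a joint passes its speed limit or range.

## Working session

There is one attempt and no reset: what is moved stays moved. The work goes in short steps, Python scripts to look and compute and a tool call to move; the robot and the scene stay as the last step left them, time stands still between calls to the robot, and variables do not carry over. Pictures are saved under pics/ and viewed, at most 10 in all, crops included, and the job is handed in when it is done.

Besides the shell and the picture viewer there is one more tool, called after ">>>" in YAML: its name, and indented under it one key for each argument. servo_tool: Moves the arm, as the interface text tells. Its arguments: {"type":"object","properties":{"rows":{"type":"array"},"force":{"type":"number"}},"required":["rows"]}

```bash
mkdir -p pics; ls
python3 - <<'E'
from workcell import state, vision, env
import cv2,numpy as np
s=state();print(s['time_s'],s['ee_pos'],s['ee_rot'],s['gripper_width'],env.pinch_z)
ims=[]
for n in ['top','scene']:
    i=vision.grab_frame(n);cv2.imwrite(f'pics/{n}0.png',i[:,:,::-1]);np.save(f'pics/{n}0.npy',i)
    c=vision.camera_info(n);print(n,c['vertical_fov'],c['cx'],c['cy'],c['distortion'],np.round(c['T'],3).tolist())
    ims.append(i)
E
```

```text
pics
0.0 [ 169.14233974 -549.03286258  213.14133932] [-1.79902346e+02 -3.57593104e-03  1.71201388e+01] 91.33384512090666 18.8
top 56.00711933245605 252.75106472438324 189.3186689695003 [-0.07898087  0.          0.          0.          0.        ] [[-0.026, 0.99, -0.138, 446.167], [-0.999, -0.02, 0.041, 66.766], [0.038, 0.139, 0.99, 973.105], [0.0, 0.0, 0.0, 1.0]]
scene 50.60169028934855 254.31053274001312 190.45622441172586 [-0.04477256  0.          0.          0.          0.        ] [[-0.709, -0.572, 0.412, 956.362], [0.705, -0.569, 0.424, 463.031], [-0.008, 0.591, 0.807, 873.11], [0.0, 0.0, 0.0, 1.0]]
```

View pics/top0.png

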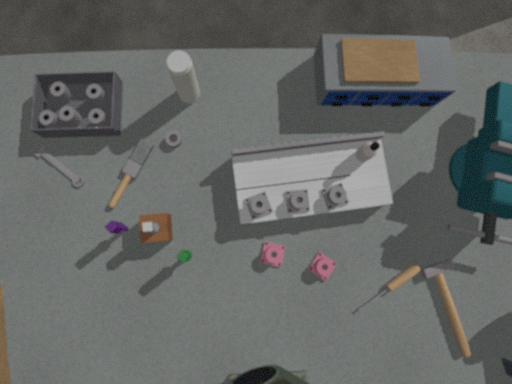

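View pics/scene0.png

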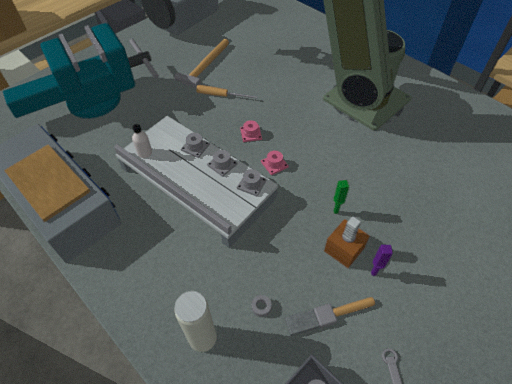

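The top picture shows the three housings near (259,205), (298,200) and (337,195), and the white-handled gauge in the orange stand near (152,228). The green and purple decoys are at (184,256) and (116,227), and the pink ones sit in front of the plate. The scene view agrees.

```bash
cat > h.py <<'E'
import numpy as np, cv2
from workcell import state, vision, env
def cam(n):
    c=vision.camera_info(n); f=192/np.tan(np.radians(c['vertical_fov']/2))
    return np.array([[f,0,c['cx']],[0,f,c['cy']],[0,0,1]]),np.array(c['distortion'],float),np.array(c['T'])
def ray(c,uv):
    K,d,T=c; p=cv2.undistortPoints(np.array(uv,float).reshape(-1,1,2),K,d)[:,0]
    v=np.c_[p[:,0],-p[:,1],-np.ones(len(p))]@T[:3,:3].T
    return T[:3,3],v
def onz(c,uv,z):
    o,v=ray(c,uv); return o+v*((z-o[2])/v[:,2])[:,None]
def tri(cs,uvs):
    A=np.zeros((3,3));b=np.zeros(3)
    for c,uv in zip(cs,uvs):
        o,v=ray(c,uv);v=v[0]/np.linalg.norm(v[0]);P=np.eye(3)-np.outer(v,v);A+=P;b+=P@o
    return np.linalg.solve(A,b)
E
python3 - <<'E'
from h import *
t=np.load('pics/top0.npy');c=cam('top')
print(onz(c,[(259,205),(298,200),(337,195)],96).round(1).tolist())
hsv=cv2.cvtColor(t,cv2.COLOR_RGB2HSV)
o=cv2.inRange(hsv,(5,120,60),(20,255,255)); o[:,:138]=0;o[:,176:]=0;o[:210]=0;o[246:]=0
cs=max(cv2.findContours(o,0,2)[0],key=cv2.contourArea);r=cv2.minAreaRect(cs);print(r,onz(c,cv2.boxPoints(r),62).round(1).tolist())
print('handle top', onz(c,[(150,227)],125))
crop=np.hstack([cv2.resize(t[205:250,130:190],None,fx=6,fy=6,interpolation=2),cv2.resize(t[180:225,240:300],None,fx=6,fy=6,interpolation=2)])
crop2=cv2.resize(t[130:225,228:395],(720,410),interpolation=2)
cv2.imwrite('pics/c1.png',np.vstack([crop,crop2])[:600,:,::-1])
E
```

```text
[[529.7, 16.1, 96.0], [539.9, -80.3, 96.0], [550.1, -178.5, 96.0]]
((155.22079467773438, 227.59136962890625), (26.2901611328125, 29.99500846862793), 85.91438293457031) [[512.7, 316.1, 62.0], [516.6, 240.8, 62.0], [451.0, 235.9, 62.0], [447.2, 310.7, 62.0]]
handle top [[480.91250108 273.55573736 125.        ]]
```

View pics/c1.png

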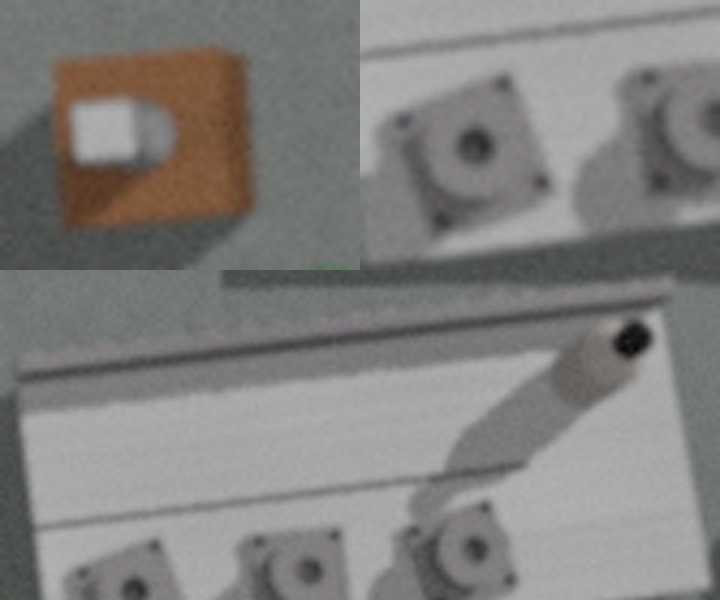

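The crop shows the handle's top centred near (147.5,226.7), the stand roughly square to the image, and bores near (259,204.5), (299,200) and (338.7,194.6). The left and right housings are turned by about 20°.

```bash
cat >> h.py <<'E'
from scipy.spatial.transform import Rotation as R
def delta(target,yaw=None,s=None):
    "shift in tool axes /200 and turn/90 from the present pose (tool down)"
    s=s or state(); r=R.from_euler('xyz',s['ee_rot'],degrees=True).as_matrix()
    d=r.T@(np.array(target)-s['ee_pos'])
    t=0 if yaw is None else -(yaw-s['ee_rot'][2])
    return (d/200).round(3).tolist(),round(t/90,3)
E
python3 - <<'E'
from h import *
c=cam('top');s=state()
m=onz(c,[(259.1,204.3),(299,200),(338.7,194.6)],96);print(m.round(1).tolist())
g=onz(c,[(147.5,226.7)],128)[0];print('gauge',g)
print('oil',onz(c,[(372,147)],160))
print(delta([g[0],g[1],260],3))
w=vision.camera_info('wrist');r=R.from_euler('xyz',s['ee_rot'],degrees=True).as_matrix()
T=np.array(w['T']);print(w['vertical_fov'],(r.T@T[:3,:3]).round(3).tolist(),r.T@(T[:3,3]-s['ee_pos']))
E
```

```text
[[531.4, 15.8, 96.0], [539.8, -82.8, 96.0], [551.0, -182.9, 96.0]]
gauge [481.60020295 278.65641191 128.        ]
oil [[ 655.07480921 -252.16794459  160.        ]]
([2.711, -3.496, -0.228], np.float64(0.157))
68.25294180023923 [[-0.0, 0.967, 0.256], [1.0, 0.0, 0.001], [0.001, 0.256, -0.967]] [  71.83313538    0.17799318 -171.11917792]
```

>>> servo_tool:
  rows:
    - [0.775, -1, -0.23, 0, 1]
    - [0.775, -1, -0.23, 0, 1]
    - [0.775, -1, -0.23, 0, 1]
    - [0.775, -1, -0.23, 0, 1]
    - [0.775, -1, -0.23, 0, 1]
    - [0.775, -1, -0.23, 0, 1]
    - [0.775, -1, -0.23, 0, 1]

```text
time_s: 0.68
ee_pos: [259.4, -308.0, 260.9]
ee_rot: [-179.9, -0.1, 17.3]
force: [-0.9, -0.3, 0.3]
gripper_width: 91.2
gripper_force: 0.0
```

>>> servo_tool:
  rows:
    - [0.775, -1, 0, 0, 0.6]
    - [0.775, -1, 0, 0, 0.6]
    - [0.775, -1, 0, 0, 0.6]
    - [0.775, -1, 0, 0, 0.6]
    - [0.775, -1, 0, 0, 0.6]
    - [0.775, -1, 0, 0, 0.6]
    - [0.775, -1, 0, 0, 0.6]

```text
time_s: 1.27
ee_pos: [349.4, -70.4, 259.8]
ee_rot: [-179.8, -0.1, 17.6]
force: [0.5, 0.3, -0.4]
gripper_width: 55.1
gripper_force: 0.0
```

>>> servo_tool:
  rows:
    - [0.775, -1, 0, 0, 0.6]
    - [0.775, -1, 0, 0, 0.6]
    - [0.775, -1, 0, 0, 0.6]
    - [0.775, -1, 0, 0, 0.6]
    - [0.775, -1, 0, 0, 0.6]
    - [0.775, -1, 0, 0, 0.6]
    - [0.775, -1, 0, 0, 0.6]

```text
time_s: 1.85
ee_pos: [439.5, 165.7, 259.1]
ee_rot: [-179.9, -0.1, 17.4]
force: [0.2, -0.5, -0.0]
gripper_width: 54.6
gripper_force: 0.0
```

>>> servo_tool:
  rows:
    - [0.386, -0.496, 0, 0.157, 0.6]
    - [0.386, -0.496, 0, 0.157, 0.6]
    - [0.386, -0.496, 0, 0.157, 0.6]
    - [0.386, -0.496, 0, 0.157, 0.6]
    - [0.386, -0.496, 0, 0.157, 0.6]
    - [0.386, -0.496, 0, 0.157, 0.6]

```text
time_s: 2.35
ee_pos: [481.5, 277.0, 259.1]
ee_rot: [179.9, 0.1, 3.0]
force: [-0.1, -0.2, -0.0]
gripper_width: 54.8
gripper_force: 0.0
```

Run:
```python
from h import *
s=state();print(s['time_s'],s['ee_pos'],s['ee_rot'],s['gripper_width'],s['force'])
c=cam('wrist');i=vision.grab_frame('wrist');np.save('pics/w1.npy',i);cv2.imwrite('pics/w1.png',i[:,:,::-1])
import pickle;pickle.dump(c,open('pics/w1.pkl','wb'))
```

```text
2.35 [481.53598657 277.02490967 259.13855061] [1.79895562e+02 9.56851470e-02 2.99358892e+00] 54.76407541684788 [-0.09997622 -0.22210804 -0.0349432 ]
```

View pics/w1.png

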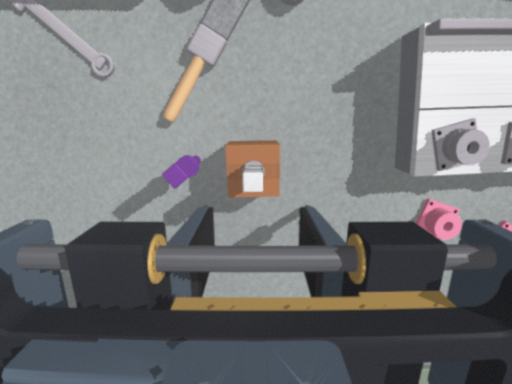

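The wrist picture shows the stand at (253,168) with the white handle top at about (253,182), square to the image. It lies between the finger tips at (205,212) and (310,212).

Run:
```python
from h import *
import pickle
i=np.load('pics/w1.npy');c=pickle.load(open('pics/w1.pkl','rb'))
hsv=cv2.cvtColor(i,cv2.COLOR_RGB2HSV)
def big(m,x0,y0,x1,y1):
    k=np.zeros_like(m);k[y0:y1,x0:x1]=m[y0:y1,x0:x1]
    q=max(cv2.findContours(k,0,2)[0],key=cv2.contourArea);return cv2.minAreaRect(q)
r=big(cv2.inRange(hsv,(0,0,190),(180,60,255)),225,165,280,205);print(r)
print('handle',onz(c,[r[0]],128),onz(c,cv2.boxPoints(r),128).round(1).tolist())
o=big(cv2.inRange(hsv,(3,100,50),(20,255,255)),215,130,290,205);print(o,onz(c,cv2.boxPoints(o),62).round(1).tolist())
s=state();print(s['ee_pos'])
```

```text
((252.5, 181.5), (19.0, 19.0), 90.0)
handle [[483.01650317 280.84651574 128.        ]] [[493.1, 291.7, 128.0], [494.1, 271.1, 128.0], [472.8, 269.8, 128.0], [471.7, 290.8, 128.0]]
((252.0, 168.5), (55.0, 52.0), 90.0) [[519.3, 317.5, 62.0], [522.8, 250.7, 62.0], [449.3, 245.4, 62.0], [445.6, 315.6, 62.0]]
[481.39442366 276.63853716 259.56714829]
```

>>> servo_tool:
  rows:
    - [0.007, -0.02, 0.2, 0, 0.6]
    - [0.007, -0.02, 0.4, 0, 0.6]
    - [0.007, -0.02, 0.6, 0, 0.6]
    - [0.007, -0.02, 0.75, 0, 0.6]
    - [0.007, -0.02, 0.85, 0, 0.6]
    - [0.007, -0.02, 0.9, 0, 0.6]
    - [0.007, -0.02, 0.9, 0, 0.6]
    - [0.007, -0.02, 0.9, 0, 0]
    - [0.007, -0.02, 0.9, 0, 0]
    - [0.007, -0.02, 0.9, 0, 0]
    - [0.007, -0.02, 0.9, 0, 0]
    - [0.007, -0.02, 0.9, 0, 0]
    - [0.007, -0.02, 0.9, 0, 0]
  force: 45

```text
time_s: 3.48
ee_pos: [483.2, 282.4, 80.7]
ee_rot: [-180.0, -0.1, 3.0]
force: [-0.9, -0.5, 3.3]
gripper_width: 21.6
gripper_force: 45.0
```

>>> servo_tool:
  rows:
    - [0, 0, -0.15, 0, 0]
    - [0, 0, -0.35, 0, 0]
    - [0, 0, -0.5, 0, 0]
    - [0, 0.15, -0.6, 0, 0]
    - [0, 0.36, -0.6, 0, 0]
    - [0, 0.56, -0.6, 0, 0]
    - [0, 0.76, -0.6, 0, 0]
    - [0, 0.96, -0.6, 0, 0]
    - [0, 0.96, -0.6, 0, 0]

```text
time_s: 4.23
ee_pos: [492.4, 84.6, 199.9]
ee_rot: [179.8, 0.0, 2.7]
force: [0.1, 0.2, -1.3]
gripper_width: 21.6
gripper_force: 45.0
```

>>> servo_tool:
  rows:
    - [-0.01, 0.2, 0, -0.033, 0]
    - [-0.01, 0.36, 0, -0.033, 0]
    - [-0.01, 0.36, 0, -0.033, 0]
    - [-0.01, 0.36, 0, -0.033, 0]
    - [-0.01, 0.36, 0, -0.033, 0]

```text
time_s: 4.65
ee_pos: [494.5, 19.3, 199.8]
ee_rot: [-180.0, 0.0, 5.9]
force: [-1.0, 0.1, -1.7]
gripper_width: 21.8
gripper_force: 45.0
```

Run:
```python
from h import *
import pickle
s=state();print(s['time_s'],s['ee_pos'],s['ee_rot'],s['gripper_width'],s['force'])
c=cam('wrist');i=vision.grab_frame('wrist');np.save('pics/w2.npy',i);cv2.imwrite('pics/w2.png',i[:,:,::-1])
pickle.dump(c,open('pics/w2.pkl','wb'))
```

```text
4.65 [494.49689178  19.30263916 199.80115092] [-1.79954401e+02  1.34344824e-02  5.93763673e+00] 21.815744916120522 [-1.00556708  0.05540317 -1.67635771]
```

View pics/w2.png

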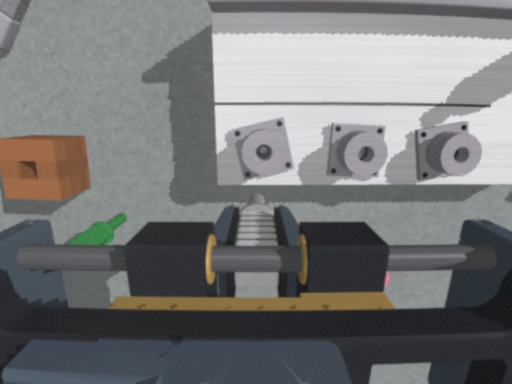

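The gauge hangs straight between the fingers with its tip near (258,196). The mouths are near (264,152), (366,154) and (461,155).

```bash
cat >> h.py <<'E'
def proj(c,P):
    K,d,T=c; q=(np.array(P,float).reshape(-1,3)-T[:3,3])@T[:3,:3]; q=q*[1,-1,-1]
    return cv2.projectPoints(q,np.zeros(3),np.zeros(3),K,d)[0][:,0]
def mouth(c,i,guess,z=96,it=4):
    "bore mouth by resampling a 0.25 mm/px level patch about guess and finding the dark bore's rim"
    g=np.array(guess[:2],float)
    for _ in range(it):
        n=np.arange(-14,14.01,.25);X,Y=np.meshgrid(n,n)
        uv=proj(c,np.c_[(g[0]+X).ravel(),(g[1]+Y).ravel(),np.full(X.size,z)]).astype(np.float32).reshape(*X.shape,2)
        p=cv2.GaussianBlur(cv2.remap(cv2.cvtColor(i,cv2.COLOR_RGB2GRAY),uv[...,0],uv[...,1],1),(0,0),2)
        p8=cv2.normalize(p,None,0,255,32)
        h=cv2.HoughCircles(p8,cv2.HOUGH_GRADIENT,1.5,100,param1=60,param2=8,minRadius=27,maxRadius=37)
        if h is None: return g,p8,None
        u,v,r=h[0][0]; g=g+np.array([u*.25-14,v*.25-14])
    return g,p8,r*.25
E
python3 - <<'E'
from h import *
import pickle
i=np.load('pics/w2.npy');c=pickle.load(open('pics/w2.pkl','rb'))
s=state();e=s['ee_pos']
print('proj tip',proj(c,[[e[0],e[1],e[2]-74.7]]),'collar', proj(c,[[e[0],e[1],e[2]-18.7]]))
out=[]
for px in [(264,152),(366,154),(461,155)]:
    g0=onz(c,[px],96)[0];g,p,r=mouth(c,i,g0);print(g0[:2].round(1),g.round(2),r)
    out.append(cv2.resize(p.astype(np.uint8),(240,240)))
k=cv2.resize(i[130:215,200:320],(720,510),interpolation=2)
im=np.vstack([cv2.resize(k,(480,340))[:,:,::-1], np.zeros((0,480,3),np.uint8)])
o3=cv2.cvtColor(np.hstack(out),cv2.COLOR_GRAY2BGR)
for j in range(3): cv2.circle(o3,(120+240*j,120),int(8/28*240),(0,0,255),1)
im=cv2.copyMakeBorder(im,0,0,0,240,cv2.BORDER_CONSTANT)
cv2.imwrite('pics/c2.png',np.vstack([im,o3]))
E
```

```text
proj tip [[255.79115325 197.56802159]] collar [[255.59321326 219.61792795]]
[532.6  15.7] [532.5   15.91] 7.575
[541.3 -83.9] [541.54 -83.61] 7.4625
[ 551.1 -180.5] [ 551.33 -180.25] 7.725
```

View pics/c2.png

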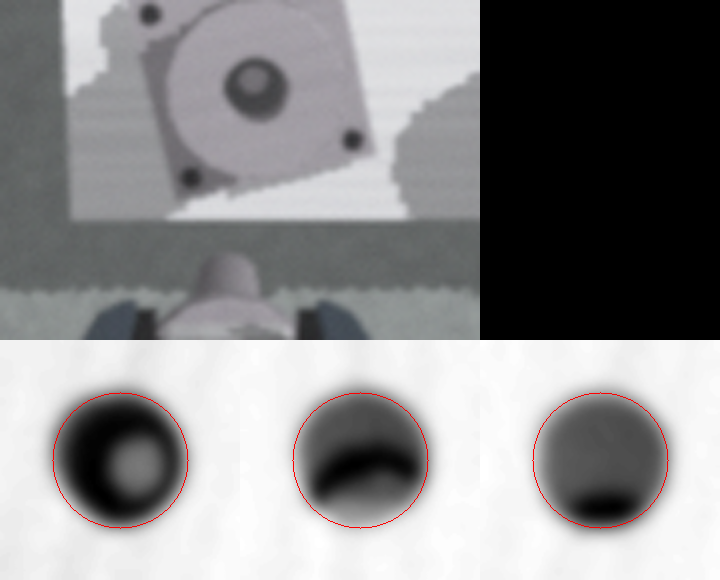

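The top crop shows the gauge pin centred near column 257 (predicted 255.8), so the camera reads about 1.2 mm low in y. The lower patches show clean fitted rims for all three mouths.

>>> servo_tool:
  rows:
    - [0.1, 0.02, 0, 0, 0]
    - [0.188, 0.031, 0, 0, 0]
    - [0.188, 0.031, 0.06, 0, 0]
    - [0.188, 0.031, 0.11, 0, 0]
    - [0.188, 0.031, 0.12, 0, 0]
    - [0.188, 0.031, 0.13, 0, 0]
    - [0.188, 0.031, 0.14, 0, 0]
    - [0.188, 0.031, 0.15, 0, 0]
    - [0.188, 0.031, 0.16, 0, 0]
    - [0.188, 0.031, 0.17, 0, 0]
    - [0.188, 0.031, 0.17, 0, 0]

```text
time_s: 5.62
ee_pos: [532.5, 16.3, 165.8]
ee_rot: [180.0, 0.0, 6.0]
force: [0.4, -0.5, -1.7]
gripper_width: 21.6
gripper_force: 45.0
```

>>> servo_tool:
  rows:
    - [0, 0, 0.02, 0, 0]
    - [0, 0, 0.04, 0, 0]
    - [0, 0, 0.055, 0, 0]
    - [0, 0, 0.065, 0, 0]
    - [0, 0, 0.075, 0, 0]
    - [0, 0, 0.085, 0, 0]
    - [0, 0, 0.085, 0, 0]

```text
time_s: 6.2
ee_pos: [532.8, 16.4, 151.6]
ee_rot: [180.0, -0.1, 6.0]
force: [-4.5, 0.4, 15.1]
gripper_width: 21.8
gripper_force: 45.0
```

The gauge stops with the tip 18-19 mm into bore A, where the ledge would be. Next I check B and C.

>>> servo_tool:
  rows:
    - [0, 0, -0.05, 0, 0]
    - [0, 0, -0.15, 0, 0]
    - [0, 0, -0.25, 0, 0]
    - [-0.1, 0.15, -0.25, 0, 0]
    - [-0.195, 0.32, -0.25, 0, 0]
    - [-0.195, 0.475, -0.25, 0, 0]
    - [-0.195, 0.475, -0.25, 0, 0]
    - [-0.195, 0.475, -0.25, 0, 0]

```text
time_s: 6.87
ee_pos: [503.7, -83.3, 199.1]
ee_rot: [-180.0, -0.0, 5.8]
force: [0.2, 0.3, -1.1]
gripper_width: 21.7
gripper_force: 45.0
```

```bash
cat > look.py <<'E'
from h import *
import sys
s=state();e=s['ee_pos'];c=cam('wrist');i=vision.grab_frame('wrist');cv2.imwrite(sys.argv[1],i[:,:,::-1])
print(s['time_s'],e.round(1),s['ee_rot'].round(1),s['force'].round(1))
for g0 in [(532.5,15.9),(541.5,-83.6),(551.3,-180.3)]:
    g,p,r=mouth(c,i,g0); t=[g[0],g[1]+1.2,e[2]]; print(g.round(1),r,'move',delta(t,s=s))
E
python3 look.py pics/w3.png
```

```text
6.8667 [503.7 -83.3 199.1] [-180.    -0.     5.8] [ 0.2  0.3 -1.1]
[531.2  15.4] 7.65 move ([0.188, -0.483, 0.0], 0.0)
[541.4 -84.5] 7.425 move ([0.188, 0.019, 0.0], 0.0)
[ 551.6 -180.8] 7.875 move ([0.19, 0.503, 0.0], 0.0)
```

>>> servo_tool:
  rows:
    - [0.1, 0.01, 0, 0, 0]
    - [0.188, 0.018, 0.02, 0, 0]
    - [0.188, 0.018, 0.07, 0, 0]
    - [0.188, 0.018, 0.11, 0, 0]
    - [0.188, 0.018, 0.12, 0, 0]
    - [0.188, 0.018, 0.13, 0, 0]
    - [0.188, 0.018, 0.14, 0, 0]
    - [0.188, 0.018, 0.15, 0, 0]
    - [0.188, 0.018, 0.16, 0, 0]
    - [0.188, 0.018, 0.17, 0, 0]
    - [0.188, 0.018, 0.17, 0, 0]

```text
time_s: 7.83
ee_pos: [541.5, -82.2, 164.9]
ee_rot: [180.0, -0.0, 6.0]
force: [0.2, -1.4, -2.3]
gripper_width: 21.3
gripper_force: 45.0
```

>>> servo_tool:
  rows:
    - [0, 0, 0.02, 0, 0]
    - [0, 0, 0.04, 0, 0]
    - [0, 0, 0.055, 0, 0]
    - [0, 0, 0.065, 0, 0]
    - [0, 0, 0.075, 0, 0]
    - [0, 0, 0.085, 0, 0]
    - [0, 0, 0.1, 0, 0]

```text
time_s: 8.42
ee_pos: [541.7, -82.1, 145.0]
ee_rot: [180.0, -0.0, 6.0]
force: [0.3, -1.7, -1.5]
gripper_width: 21.6
gripper_force: 45.0
```

>>> servo_tool:
  rows:
    - [0, 0, 0.02, 0, 0]
    - [0, 0, 0.04, 0, 0]
    - [0, 0, 0.06, 0, 0]
    - [0, 0, 0.08, 0, 0]
    - [0, 0, 0.1, 0, 0]
    - [0, 0, 0.115, 0, 0]
    - [0, 0, 0.13, 0, 0]
    - [0, 0, 0.14, 0, 0]
    - [0, 0, 0.147, 0, 0]
    - [0, 0, 0.153, 0, 0]
    - [0, 0, 0.153, 0, 0]

```text
time_s: 9.33
ee_pos: [541.6, -82.1, 114.4]
ee_rot: [180.0, -0.0, 6.0]
force: [-0.4, -4.1, 3.7]
gripper_width: 21.6
gripper_force: 45.0
```

>>> servo_tool:
  rows:
    - [0, 0, 0.005, 0, 0]
    - [0, 0, 0.012, 0, 0]
    - [0, 0, 0.012, 0, 0]

```text
time_s: 9.58
ee_pos: [541.6, -82.2, 114.3]
ee_rot: [179.9, -0.1, 6.0]
force: [-3.8, -3.7, 15.7]
gripper_width: 21.7
gripper_force: 45.0
```

>>> servo_tool:
  rows:
    - [0, 0.003, -0.02, 0, 0]
    - [0, 0.003, -0.05, 0, 0]
    - [0, 0.003, -0.08, 0, 0]
    - [0, 0.003, -0.1, 0, 0]

```text
time_s: 9.92
ee_pos: [541.3, -81.8, 132.0]
ee_rot: [-179.9, 0.0, 5.9]
force: [1.1, 0.5, -1.6]
gripper_width: 21.9
gripper_force: 45.0
```

>>> servo_tool:
  rows:
    - [0, 0, -0.1, 0, 0]
    - [0, 0, -0.25, 0, 0]
    - [0, 0, -0.34, 0, 0]
    - [-0.05, 0.1, -0.34, 0, 0]
    - [-0.15, 0.28, -0.34, 0, 0]
    - [-0.19, 0.45, -0.34, 0, 0]
    - [-0.19, 0.475, -0.34, 0, 0]
    - [-0.19, 0.475, -0.34, 0, 0]
    - [-0.19, 0.475, -0.34, 0, 0]

```text
time_s: 10.67
ee_pos: [513.5, -180.2, 199.6]
ee_rot: [-179.9, 0.0, 5.9]
force: [0.6, 0.9, -1.3]
gripper_width: 21.5
gripper_force: 45.0
```

```bash
python3 look.py pics/w4.png
```

```text
10.6667 [ 513.5 -180.2  199.6] [-179.9    0.     5.9] [ 0.6  0.9 -1.3]
[530.9  15.8] 8.325 move ([0.188, -0.972, 0.002], 0.0)
[538.  -82.2] 8.025 move ([0.173, -0.48, 0.001], 0.0)
[ 551.6 -181.2] 7.65 move ([0.19, 0.019, -0.0], 0.0)
```

>>> servo_tool:
  rows:
    - [0.1, 0.01, 0, 0, 0]
    - [0.19, 0.018, 0.02, 0, 0]
    - [0.19, 0.018, 0.07, 0, 0]
    - [0.19, 0.018, 0.11, 0, 0]
    - [0.19, 0.018, 0.12, 0, 0]
    - [0.19, 0.018, 0.13, 0, 0]
    - [0.19, 0.018, 0.14, 0, 0]
    - [0.19, 0.018, 0.15, 0, 0]
    - [0.19, 0.018, 0.16, 0, 0]
    - [0.19, 0.018, 0.17, 0, 0]
    - [0.19, 0.018, 0.17, 0, 0]

```text
time_s: 11.63
ee_pos: [551.7, -180.6, 165.8]
ee_rot: [180.0, -0.0, 5.9]
force: [-0.3, 0.2, -1.7]
gripper_width: 22.0
gripper_force: 45.0
```

>>> servo_tool:
  rows:
    - [0, 0, 0.02, 0, 0]
    - [0, 0, 0.04, 0, 0]
    - [0, 0, 0.055, 0, 0]
    - [0, 0, 0.065, 0, 0]
    - [0, 0, 0.075, 0, 0]
    - [0, 0, 0.085, 0, 0]
    - [0, 0, 0.085, 0, 0]

```text
time_s: 12.22
ee_pos: [551.7, -180.5, 148.5]
ee_rot: [-180.0, 0.0, 6.0]
force: [-0.2, 0.4, -2.7]
gripper_width: 21.8
gripper_force: 45.0
```

>>> servo_tool:
  rows:
    - [0, 0, 0.02, 0, 0]
    - [0, 0, 0.04, 0, 0]
    - [0, 0, 0.06, 0, 0]
    - [0, 0, 0.08, 0, 0]
    - [0, 0, 0.1, 0, 0]
    - [0, 0, 0.12, 0, 0]
    - [0, 0, 0.14, 0, 0]
    - [0, 0, 0.155, 0, 0]
    - [0, 0, 0.165, 0, 0]
    - [0, 0, 0.172, 0, 0]
    - [0, 0, 0.179, 0, 0]
    - [0, 0, 0.179, 0, 0]

```text
time_s: 13.22
ee_pos: [551.8, -180.5, 114.3]
ee_rot: [180.0, -0.0, 6.0]
force: [-2.4, 1.5, 7.0]
gripper_width: 22.0
gripper_force: 45.0
```

>>> servo_tool:
  rows:
    - [0, 0, -0.02, 0, 0]
    - [0, 0, -0.05, 0, 0]
    - [0, 0, -0.08, 0, 0]
    - [0, 0, -0.1, 0, 0]

```text
time_s: 13.55
ee_pos: [552.0, -180.7, 133.8]
ee_rot: [180.0, -0.0, 6.0]
force: [0.1, 0.0, -2.0]
gripper_width: 21.7
gripper_force: 45.0
```

>>> servo_tool:
  rows:
    - [0, 0, -0.1, 0, 0]
    - [0, 0, -0.25, 0, 0]
    - [0, 0, -0.34, 0, 0]
    - [-0.05, -0.2, -0.34, 0, 0]
    - [-0.1, -0.4, -0.34, 0, 0]
    - [-0.15, -0.6, -0.34, 0, 0]
    - [-0.185, -0.8, -0.34, 0, 0]
    - [-0.185, -1, -0.34, 0, 0]
    - [-0.185, -1, -0.34, 0, 0]
    - [-0.185, -1, -0.34, 0, 0]

```text
time_s: 14.38
ee_pos: [493.9, 16.1, 201.6]
ee_rot: [180.0, -0.0, 6.2]
force: [0.1, -1.3, -1.3]
gripper_width: 21.8
gripper_force: 45.0
```

```bash
python3 look.py pics/w5.png
```

```text
14.3833 [493.9  16.1 201.6] [180.   -0.    6.2] [ 0.1 -1.3 -1.3]
[531.2  15.8] 7.6875 move ([0.186, 0.016, 0.0], 0.0)
[538.4 -82.6] 7.6875 move ([0.168, 0.509, 0.0], 0.0)
[ 549.7 -180.4] 7.5375 move ([0.172, 1.001, 0.001], 0.0)
```

View pics/w5.png

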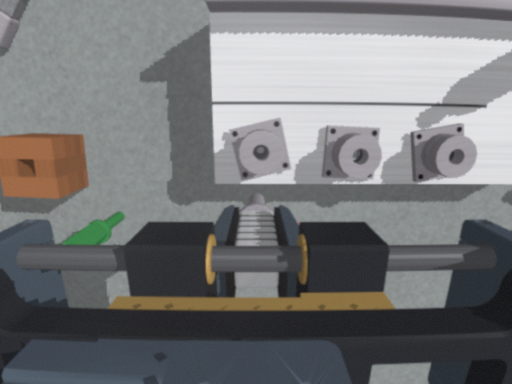

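The picture shows all three housings in their places, with the dark line level across the image at row 103. Bore A is at (262,152). I go 15 mm into A and drag it back.

>>> servo_tool:
  rows:
    - [0.1, 0.01, 0, 0, 0]
    - [0.187, 0.016, 0.03, 0, 0]
    - [0.187, 0.016, 0.08, 0, 0]
    - [0.187, 0.016, 0.12, 0, 0]
    - [0.187, 0.016, 0.13, 0, 0]
    - [0.187, 0.016, 0.14, 0, 0]
    - [0.187, 0.016, 0.15, 0, 0]
    - [0.187, 0.016, 0.16, 0, 0]
    - [0.187, 0.016, 0.17, 0, 0]
    - [0.187, 0.016, 0.185, 0, 0]
    - [0.187, 0.016, 0.2, 0, 0]
    - [0.187, 0.016, 0.215, 0, 0]
    - [0.187, 0.016, 0.225, 0, 0]
    - [0.187, 0.016, 0.225, 0, 0]

```text
time_s: 15.6
ee_pos: [531.6, 15.3, 155.6]
ee_rot: [180.0, 0.0, 6.0]
force: [0.4, -0.2, -1.7]
gripper_width: 21.9
gripper_force: 45.0
```

>>> servo_tool:
  rows:
    - [0.015, 0, 0, 0, 0]
    - [0.04, 0, 0, 0, 0]
    - [0.07, 0, 0, 0, 0]
    - [0.1, 0, 0, 0, 0]
    - [0.13, 0, 0, 0, 0]
    - [0.16, 0, 0, 0, 0]
    - [0.19, 0, 0, 0, 0]
    - [0.22, 0, 0, 0, 0]
    - [0.25, 0, 0, 0, 0]
    - [0.28, 0, 0, 0, 0]
    - [0.31, 0, 0, 0, 0]
    - [0.34, 0, 0, 0, 0]
    - [0.37, 0, 0, 0, 0]
    - [0.4, 0, 0, 0, 0]
    - [0.42, 0, 0, 0, 0]
    - [0.44, 0, 0, 0, 0]
    - [0.455, 0, 0, 0, 0]
    - [0.465, 0, 0, 0, 0]
    - [0.465, 0, 0, 0, 0]
    - [0.463, 0, 0, 0, 0]

```text
time_s: 17.27
ee_pos: [625.2, 25.0, 156.3]
ee_rot: [180.0, -0.2, 6.0]
force: [-0.4, -0.5, -1.0]
gripper_width: 21.8
gripper_force: 45.0
```

>>> servo_tool:
  rows:
    - [0, 0, -0.03, 0, 0]
    - [0, 0, -0.07, 0, 0]
    - [0, 0, -0.12, 0, 0]
    - [0, 0, -0.25, 0, 0]
    - [-0.1, 0, -0.3, 0, 0]
    - [-0.3, 0, -0.3, 0, 0]
    - [-0.5, 0, -0.3, 0, 0]
    - [-0.5, 0, -0.3, 0, 0]
    - [-0.5, 0, -0.3, 0, 0]

```text
time_s: 18.02
ee_pos: [522.9, 14.3, 217.8]
ee_rot: [180.0, -0.1, 5.9]
force: [0.7, 0.2, -0.1]
gripper_width: 22.0
gripper_force: 45.0
```

Run:
```python
from h import *
s=state();print(s['time_s'],s['ee_pos'],s['ee_rot'],s['force'])
c=cam('wrist');i=vision.grab_frame('wrist');cv2.imwrite('pics/w6.png',i[:,:,::-1])
print(mouth(c,i,(624.5,25))[::2]); print(delta([483.3,282.4,s['ee_pos'][2]],3))
```

```text
18.0167 [522.89173185  14.33211638 217.8051751 ] [ 1.79982624e+02 -1.34765424e-01  5.93955374e+00] [ 0.70616723  0.16385168 -0.08500106]
(array([622.875,  25.25 ]), np.float32(7.6875))
([-0.068, -1.354, 0.0], np.float64(0.033))
```

View pics/w6.png

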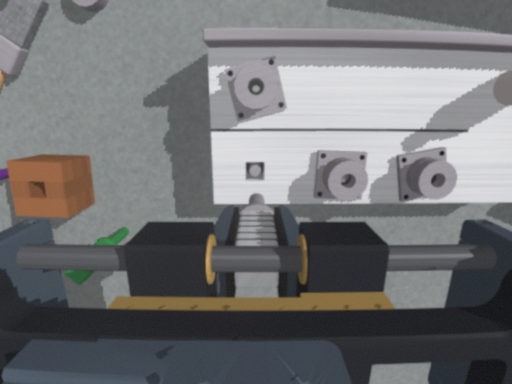

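The rejected housing is wholly past the line, at (256,85), clear of the fence. Its tell-tale is up in the empty square hole, and the other two housings stand in place. Next the gauge goes back.

>>> servo_tool:
  rows:
    - [0, -0.2, 0, 0, 0]
    - [0, -0.4, 0, 0, 0]
    - [0, -0.6, 0, 0, 0]
    - [0, -0.8, 0, 0, 0]
    - [-0.03, -1, 0, 0, 0]
    - [-0.03, -1, 0, 0, 0]

```text
time_s: 18.57
ee_pos: [498.0, 220.2, 216.9]
ee_rot: [-179.7, -0.1, 6.3]
force: [0.8, -0.9, -1.9]
gripper_width: 21.7
gripper_force: 45.0
```

>>> servo_tool:
  rows:
    - [-0.038, -0.2, 0, 0.033, 0]
    - [-0.038, -0.354, 0, 0.033, 0]
    - [-0.038, -0.354, 0.2, 0.033, 0]
    - [-0.038, -0.354, 0.3, 0.033, 0]
    - [-0.038, -0.354, 0.3, 0.033, 0]
    - [-0.038, -0.354, 0.3, 0.033, 0]

```text
time_s: 19.07
ee_pos: [483.6, 282.9, 155.9]
ee_rot: [180.0, 0.0, 3.0]
force: [0.4, 0.8, -1.1]
gripper_width: 21.6
gripper_force: 45.0
```

>>> servo_tool:
  rows:
    - [0, 0, 0.07, 0, 0]
    - [0, 0, 0.1, 0, 0]
    - [0, 0, 0.13, 0, 0]
    - [0, 0, 0.16, 0, 0]
    - [0, 0, 0.16, 0, 0]

```text
time_s: 19.48
ee_pos: [482.7, 282.1, 123.7]
ee_rot: [180.0, 0.0, 3.0]
force: [-0.0, -0.9, -0.9]
gripper_width: 21.6
gripper_force: 45.0
```

>>> servo_tool:
  rows:
    - [0, 0, 0.06, 0, 0]
    - [0, 0, 0.12, 0, 0]
    - [0, 0, 0.17, 0, 0]
    - [0, 0, 0.195, 0, 0]
    - [0, 0, 0.208, 0, 0]
    - [0, 0, 0.214, 0, 0]
    - [0, 0, 0.214, 0, 0]

```text
time_s: 20.07
ee_pos: [483.0, 282.5, 81.5]
ee_rot: [-180.0, -0.0, 3.0]
force: [-0.5, -0.5, -1.9]
gripper_width: 21.8
gripper_force: 45.0
```

Down the last millimetre, release and rise.

>>> servo_tool:
  rows:
    - [0, 0, 0.004, 0, 0]
    - [0, 0, 0.006, 0, 0]
    - [0, 0, 0.006, 0, 0.3]
    - [0, 0, 0.006, 0, 0.5]
    - [0, 0, 0.006, 0, 0.6]
    - [0, 0, 0.006, 0, 0.6]
    - [0, 0, 0.006, 0, 0.6]
    - [0, 0, 0.006, 0, 0.6]
    - [0, 0, -0.1, 0, 0.6]
    - [0, 0, -0.25, 0, 0.6]
    - [0, 0, -0.45, 0, 0.6]
    - [0, 0, -0.65, 0, 0.6]
    - [0, 0, -0.85, 0, 0.6]
    - [0, 0, -0.9, 0, 0.6]
    - [0, 0, -0.9, 0, 0.6]
    - [0, 0, -0.9, 0, 0.6]

```text
time_s: 21.4
ee_pos: [482.4, 282.2, 260.9]
ee_rot: [180.0, 0.0, 3.0]
force: [0.2, 0.1, -0.3]
gripper_width: 54.8
gripper_force: 0.0
```

Run:
```python
from h import *
s=state();print(s['time_s'],s['ee_pos'])
a=vision.grab_frame('wrist');b=vision.grab_frame('scene')
cv2.imwrite('pics/end.png',np.hstack([cv2.resize(a[100:240,150:350],(400,280)),cv2.resize(b[110:290,130:390],(400,280))])[:,:,::-1])
```

```text
21.4 [482.43056156 282.23826729 260.91338646]
```

View pics/end.png

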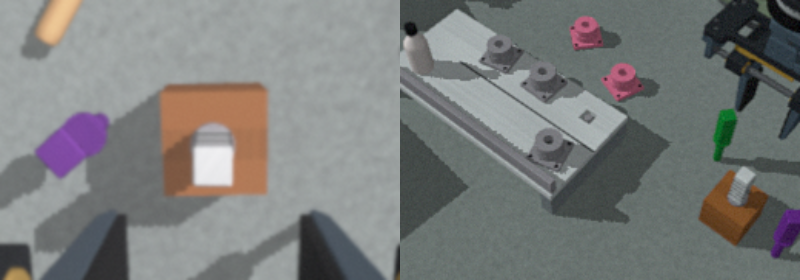

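The gauge stands upright in its stand (left half, at 213,160). The rejected housing is beyond the line, and the two good ones and the bottle are in place.

```bash
python3 -c "
from workcell import job_done
print(job_done())"
```

```text
the job is handed in; nothing more can be done
None
```

The job is handed in at about 21 s of the 67 s allowed, verdict not shown: the left housing was too tight and now lies wholly in the reject strip, the middle and right ones were gauged collar-down and stand in place, and the gauge is back in its stand.

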